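# Heft the screw tins and load the slanted rack heaviest first

### The arm

A 6-joint arm with a two-finger parallel gripper is mounted at the origin on the work surface. World frame = base frame: x ahead of the robot, y to its left, z up, the work surface at z = 0. Lengths are in m, angles in rad, forces in N, time in s.
With the tool pointing down it reaches from about 0.35 to 0.875 m from the base axis. Payload 15.5 kg.
Tool frame: the origin (TCP) lies midway between the tips of the shut fingers; the grasp point (between the pads) lies env.tcp_to_grasp behind it (env.tcp_to_grasp is the distance from the TCP to the grasp point, in m); z points along the fingers, x is the direction in which the jaws open and shut, and the axes are right-handed (so a half turn about z gives the same grasp; the last joint's range is limited). The gripper opens to 85 mm and grips with 20 to 120 N. Pads are 22 mm wide; open, the fingers measure 114 mm over their backs; the gripper's body (76 mm by 85 mm) begins 54 mm behind the grasp point. The pads swing forward as they close: fully open they stand 13 mm farther back than shut.
Start: joints at [1.2, 0.494, 1.345, -0, 1.302, -0.096], TCP at [0.17, 0.602, 0.231] pointing down, gripper open.
Joint ranges: [-2.91, 2.91], [-0.82, 2.16], [0.22, 2.67], [-1.22, 4.37], [0.12, 2.79], [-3.08, 3.08]. Speed limits (rad/s): [1.89, 1.89, 2.57, 3.01, 3.01, 3.01].

### API

Orientations are given as a unit quaternion [x, y, z, w].
In Python, from plant import sensors, get_image, workorder, env gives the robot as it stands. The module is installed in compiled form; this text tells all that it offers.
- The arm moves only by the tool step_arm, never from a script. Its argument "moves" is a list that holds one entry, the list of rows, each a list of 7 numbers: the opening, from 0 (shut) to 1 (fully open), then the shift along the tool's x, y, z in mm, then the turn, a rotation vector about the tool's x, y, z in rad. A call has 1 to 12 rows; each row is the pose to reach, as a shift and turn from the pose commanded when the call began, along the tool's axes at that moment; what a row does not reach only later rows make up. A row lasts 1/10 s, in which the tool goes at most 50 mm and 8.59 degrees, less where a joint would pass 70% of its speed; a pose out of reach is approached as far as the arm can. A call with a gripper value outside its range is refused whole. The fingers move at their own pace and stop on an object; "squeeze" is the grip in N (left out, the last holds). Time passes only in rows, so rows that repeat a pose let the fingers close. It gives the time, the measured TCP pose, the force and the opening at its end, in the units of the state.
- sensors.get_obs(): the state, without advancing time (a new reading comes with each control period).
- get_image(name): name is "scene" or "top" or "wrist"; returns a dict with "frame" (384x512x3 uint8, red, green, blue), "fx", "fy", "cx", "cy" (pixels), "k1" (the pictures are not rectified: a ray, as slopes to the right and down, at radius r is drawn at 1 + k1 r^2 times it, then the intrinsics apply), "camera_from_world" (4x4, takes a point from world to camera coordinates). Camera axes: x right, y up, looking along -z (the intrinsics and any distortion apply to the point x, -y, -z); pixel columns grow to the right and rows downward; lengths in m; the calibration is good to about 2 mm. A picture is of the moment at which its call begins. There is no depth.
- workorder.finish_job(): hands the job in, once; it reports no verdict.
The state is a dict: "t": time; "qpos": joint angles; "dq": joint speeds; "joint_efforts": joint torques, N m; "eef_pos": TCP position; "tool_rot": TCP orientation; "force": force on the tool from outside, world axes, zero at the start; "torque": the same for the moment, N m; "grip_width": finger opening in m.
Only numpy, scipy, OpenCV 4.12 (cv2) and the standard library are available. Lean on these libraries where they do the work, as an engineer would, in place of code of your own. Each camera call takes 0.05 s, during which the arm holds its last target.

### The job

Three identical closed tins of screws stand on the bench, filled to clearly different weights; heft them to find out which is which. Load the two heavier tins into the slanted rack, the heaviest first at the bottom and then the next heaviest on top of it, holding each tin in line with the rack's slant until it is gently set fully down, so that it is neither dropped nor tipped in. Leave the lightest tin standing upright on the bench, clear of the rack, and do not disturb the other things on the bench.

Things in the scene. Friction and masses are not known exactly. Their poses are not given: they have to be found in the camera images.
- tin_p_mid (a point): centre (half-way up, on the axis) of one of three identical closed steel tins with a paper band, 64 mm in diameter, 66 mm tall, standing upright on the bench at the start; z axis along the tin's axis, up. The tins weigh between 0.2 and 0.9 kg, at least 0.2 kg apart; which is which cannot be seen.
- tin_q_mid (a point): centre (half-way up, on the axis) of one of three identical closed steel tins with a paper band, 64 mm in diameter, 66 mm tall, standing upright on the bench at the start; z axis along the tin's axis, up. The tins weigh between 0.2 and 0.9 kg, at least 0.2 kg apart; which is which cannot be seen.
- tin_r_mid (a point): centre (half-way up, on the axis) of one of three identical closed steel tins with a paper band, 64 mm in diameter, 66 mm tall, standing upright on the bench at the start; z axis along the tin's axis, up. The tins weigh between 0.2 and 0.9 kg, at least 0.2 kg apart; which is which cannot be seen.
- rack_seat (a point): centre of the floor (70 mm square, 40 mm above the bench) of a fixed plywood rack that leans 30 degrees from vertical, its upper end towards the tins (to the right). z axis up the slant = axis of the tins in it; y level, across; x towards its open side (to the left and up). The bottom tin's underside rests here, its centre at z = 33 mm; the second tin's centre comes at z = 99 mm.
- rack_strips_top (a point): upper end of the rack's two back strips, on the rack's z axis, 90 mm up the slant from its floor; same axes. The strips, 90 mm long, form a shallow V on the -x side in which tins lie centred; a centred tin touches them, so bring it in some mm to +x. They lie at x < -18 mm and within 30 mm of the middle in y: the tins' y and +x sides are open for fingers.
- stain_can: open steel stain can, 104 mm in diameter, 115 mm tall; origin at its underside's centre; leave alone
- mix_cup: open white plastic mixing cup, 72 mm in diameter at the rim, 75 mm tall; origin at its underside's centre; leave alone
- cork_block: cork sanding block 85 x 45 x 22 mm (x, y, z), flat on the bench; origin at its underside's centre; leave alone
- brush: paint brush 200 mm long lying flat along its x axis; leave alone
- can_lid: flat round can lid, 100 mm in diameter, 6 mm thick, on the bench; origin at its underside's centre; leave alone
- sample_tile: dark wooden sample board 110 x 90 x 12 mm lying flat; origin at its underside's centre; leave alone

How it is judged:
On the way, in this order (a step that is already met when the one before it is completed fails the run):
1. a tin is held by the fingers in the bottom place of the rack, in line with the slant (centred within 14 mm, height within 12 mm, in line within 0.2 rad) (((contact force between the fingers and tin_p above 1 N and x of tin_p_mid in the frame of rack_seat between -0.014 and 0.014 m and y of tin_p_mid in the frame of rack_seat between -0.014 and 0.014 m and z of tin_p_mid in the frame of rack_seat between 0.021 and 0.045 m and angle between the z axis of tin_p_mid and the z axis of rack_seat, either way round below 0.2 rad) or (contact force between the fingers and tin_q above 1 N and x of tin_q_mid in the frame of rack_seat between -0.014 and 0.014 m and y of tin_q_mid in the frame of rack_seat between -0.014 and 0.014 m and z of tin_q_mid in the frame of rack_seat between 0.021 and 0.045 m and angle between the z axis of tin_q_mid and the z axis of rack_seat, either way round below 0.2 rad) or (contact force between the fingers and tin_r above 1 N and x of tin_r_mid in the frame of rack_seat between -0.014 and 0.014 m and y of tin_r_mid in the frame of rack_seat between -0.014 and 0.014 m and z of tin_r_mid in the frame of rack_seat between 0.021 and 0.045 m and angle between the z axis of tin_r_mid and the z axis of rack_seat, either way round below 0.2 rad))), for 0.05 s.
2. the heaviest tin rests released in the bottom place, the other two standing on the bench (where each bears down with less than 6.3 N: neither is the heaviest) (((x of tin_p_mid in the frame of rack_seat between -0.014 and 0.014 m and y of tin_p_mid in the frame of rack_seat between -0.014 and 0.014 m and z of tin_p_mid in the frame of rack_seat between 0.025 and 0.041 m and angle between the z axis of tin_p_mid and the z axis of rack_seat, either way round below 0.12 rad and angle between each of tin_q_mid, tin_r_mid's own z axis and vertical below 0.1 rad and height (world z) of tin_q_mid between 0.025 and 0.041 m and contact force between tin_q and anything else between 1.5 and 6.3 N and height (world z) of tin_r_mid between 0.025 and 0.041 m and contact force between tin_r and anything else between 1.5 and 6.3 N) or (x of tin_q_mid in the frame of rack_seat between -0.014 and 0.014 m and y of tin_q_mid in the frame of rack_seat between -0.014 and 0.014 m and z of tin_q_mid in the frame of rack_seat between 0.025 and 0.041 m and angle between the z axis of tin_q_mid and the z axis of rack_seat, either way round below 0.12 rad and angle between each of tin_p_mid, tin_r_mid's own z axis and vertical below 0.1 rad and height (world z) of tin_p_mid between 0.025 and 0.041 m and contact force between tin_p and anything else between 1.5 and 6.3 N and height (world z) of tin_r_mid between 0.025 and 0.041 m and contact force between tin_r and anything else between 1.5 and 6.3 N) or (x of tin_r_mid in the frame of rack_seat between -0.014 and 0.014 m and y of tin_r_mid in the frame of rack_seat between -0.014 and 0.014 m and z of tin_r_mid in the frame of rack_seat between 0.025 and 0.041 m and angle between the z axis of tin_r_mid and the z axis of rack_seat, either way round below 0.12 rad and angle between each of tin_p_mid, tin_q_mid's own z axis and vertical below 0.1 rad and height (world z) of tin_p_mid between 0.025 and 0.041 m and contact force between tin_p and anything else between 1.5 and 6.3 N and height (world z) of tin_q_mid between 0.025 and 0.041 m and contact force between tin_q and anything else between 1.5 and 6.3 N)) and contact force between the fingers and tin_p below 0.1 N and contact force between the fingers and tin_q below 0.1 N and contact force between the fingers and tin_r below 0.1 N and linear speed of each of tin_p, tin_q, tin_r below 0.02 m/s), for 0.2 s.
3. another tin is held by the fingers on top of it, in line with the slant (centred within 14 mm, height within 12 mm, in line within 0.2 rad) (((contact force between the fingers and tin_p above 1 N and x of tin_p_mid in the frame of rack_seat between -0.014 and 0.014 m and y of tin_p_mid in the frame of rack_seat between -0.014 and 0.014 m and z of tin_p_mid in the frame of rack_seat between 0.087 and 0.111 m and angle between the z axis of tin_p_mid and the z axis of rack_seat, either way round below 0.2 rad) or (contact force between the fingers and tin_q above 1 N and x of tin_q_mid in the frame of rack_seat between -0.014 and 0.014 m and y of tin_q_mid in the frame of rack_seat between -0.014 and 0.014 m and z of tin_q_mid in the frame of rack_seat between 0.087 and 0.111 m and angle between the z axis of tin_q_mid and the z axis of rack_seat, either way round below 0.2 rad) or (contact force between the fingers and tin_r above 1 N and x of tin_r_mid in the frame of rack_seat between -0.014 and 0.014 m and y of tin_r_mid in the frame of rack_seat between -0.014 and 0.014 m and z of tin_r_mid in the frame of rack_seat between 0.087 and 0.111 m and angle between the z axis of tin_r_mid and the z axis of rack_seat, either way round below 0.2 rad))), for 0.05 s.
At the end, for the whole second after the job is handed in: Heaviest tin in the rack's bottom place, next heaviest on it: centred within 14 mm, height within 8 and 9 mm, in line within 0.12 rad, third, lightest tin (bears down with 1.5 to 3.9 N) upright (0.1 rad) on the bench; tins released and at rest (((x of tin_p_mid in the frame of rack_seat between -0.014 and 0.014 m and y of tin_p_mid in the frame of rack_seat between -0.014 and 0.014 m and z of tin_p_mid in the frame of rack_seat between 0.025 and 0.041 m and angle between the z axis of each of tin_p_mid, tin_q_mid and the z axis of rack_seat, either way round below 0.12 rad and x of tin_q_mid in the frame of rack_seat between -0.014 and 0.014 m and y of tin_q_mid in the frame of rack_seat between -0.014 and 0.014 m and z of tin_q_mid in the frame of rack_seat between 0.09 and 0.108 m and angle between tin_r_mid's own z axis and vertical below 0.1 rad and height (world z) of tin_r_mid between 0.025 and 0.041 m and contact force between tin_r and anything else between 1.5 and 3.9 N) or (x of tin_p_mid in the frame of rack_seat between -0.014 and 0.014 m and y of tin_p_mid in the frame of rack_seat between -0.014 and 0.014 m and z of tin_p_mid in the frame of rack_seat between 0.025 and 0.041 m and angle between the z axis of each of tin_p_mid, tin_r_mid and the z axis of rack_seat, either way round below 0.12 rad and x of tin_r_mid in the frame of rack_seat between -0.014 and 0.014 m and y of tin_r_mid in the frame of rack_seat between -0.014 and 0.014 m and z of tin_r_mid in the frame of rack_seat between 0.09 and 0.108 m and angle between tin_q_mid's own z axis and vertical below 0.1 rad and height (world z) of tin_q_mid between 0.025 and 0.041 m and contact force between tin_q and anything else between 1.5 and 3.9 N) or (x of tin_q_mid in the frame of rack_seat between -0.014 and 0.014 m and y of tin_q_mid in the frame of rack_seat between -0.014 and 0.014 m and z of tin_q_mid in the frame of rack_seat between 0.025 and 0.041 m and angle between the z axis of each of tin_q_mid, tin_p_mid and the z axis of rack_seat, either way round below 0.12 rad and x of tin_p_mid in the frame of rack_seat between -0.014 and 0.014 m and y of tin_p_mid in the frame of rack_seat between -0.014 and 0.014 m and z of tin_p_mid in the frame of rack_seat between 0.09 and 0.108 m and angle between tin_r_mid's own z axis and vertical below 0.1 rad and height (world z) of tin_r_mid between 0.025 and 0.041 m and contact force between tin_r and anything else between 1.5 and 3.9 N) or (x of tin_q_mid in the frame of rack_seat between -0.014 and 0.014 m and y of tin_q_mid in the frame of rack_seat between -0.014 and 0.014 m and z of tin_q_mid in the frame of rack_seat between 0.025 and 0.041 m and angle between the z axis of each of tin_q_mid, tin_r_mid and the z axis of rack_seat, either way round below 0.12 rad and x of tin_r_mid in the frame of rack_seat between -0.014 and 0.014 m and y of tin_r_mid in the frame of rack_seat between -0.014 and 0.014 m and z of tin_r_mid in the frame of rack_seat between 0.09 and 0.108 m and angle between tin_p_mid's own z axis and vertical below 0.1 rad and height (world z) of tin_p_mid between 0.025 and 0.041 m and contact force between tin_p and anything else between 1.5 and 3.9 N) or (x of tin_r_mid in the frame of rack_seat between -0.014 and 0.014 m and y of tin_r_mid in the frame of rack_seat between -0.014 and 0.014 m and z of tin_r_mid in the frame of rack_seat between 0.025 and 0.041 m and angle between the z axis of each of tin_r_mid, tin_p_mid and the z axis of rack_seat, either way round below 0.12 rad and x of tin_p_mid in the frame of rack_seat between -0.014 and 0.014 m and y of tin_p_mid in the frame of rack_seat between -0.014 and 0.014 m and z of tin_p_mid in the frame of rack_seat between 0.09 and 0.108 m and angle between tin_q_mid's own z axis and vertical below 0.1 rad and height (world z) of tin_q_mid between 0.025 and 0.041 m and contact force between tin_q and anything else between 1.5 and 3.9 N) or (x of tin_r_mid in the frame of rack_seat between -0.014 and 0.014 m and y of tin_r_mid in the frame of rack_seat between -0.014 and 0.014 m and z of tin_r_mid in the frame of rack_seat between 0.025 and 0.041 m and angle between the z axis of each of tin_r_mid, tin_q_mid and the z axis of rack_seat, either way round below 0.12 rad and x of tin_q_mid in the frame of rack_seat between -0.014 and 0.014 m and y of tin_q_mid in the frame of rack_seat between -0.014 and 0.014 m and z of tin_q_mid in the frame of rack_seat between 0.09 and 0.108 m and angle between tin_p_mid's own z axis and vertical below 0.1 rad and height (world z) of tin_p_mid between 0.025 and 0.041 m and contact force between tin_p and anything else between 1.5 and 3.9 N)) and contact force between the fingers and tin_p below 0.1 N and contact force between the fingers and tin_q below 0.1 N and contact force between the fingers and tin_r below 0.1 N and linear speed of each of tin_p, tin_q, tin_r below 0.02 m/s); the robot touches nothing.
It fails at once if another thing on the bench is moved by more than 30 mm (distance of any of stain_can, mix_cup, cork_block, brush, can_lid, sample_tile from where it was at the start of the episode above 0.03 m).
It fails at once if the rack is struck or pressed with more than 150 N (a tin dropped or jammed in) (contact force between rack and anything else above 150 N).
It also fails if it takes over 70 s, if anything falls off the work surface, if the arm or the gripper's body presses on something with over 40 N, if the wrist force passes 120 N, or if a joint passes its speed limit or range.

## Working session

There is one attempt and no reset: what is moved stays moved. The work goes in short steps, Python scripts to look and compute and a tool call to move; the robot and the scene stay as the last step left them, time stands still between calls to the robot, and variables do not carry over. Pictures are saved under pics/ and viewed, and the job is handed in when it is done.

Besides the shell and the picture viewer there is one more tool, called after "Call:" by a JSON object that holds its "method" and its "body", one argument or row to a line. step_arm: Moves the arm, as the interface text tells. Its arguments: {"type":"object","properties":{"moves":{"type":"array","items":{"type":"array","items":{"type":"array","items":{"type":"number"}}}},"squeeze":{"type":"number"}},"required":["moves"]}

```bash
mkdir -p pics; cat > h.py <<'E'
import numpy as np, cv2
from plant import sensors, get_image, workorder, env
from scipy.spatial.transform import Rotation as R
def grab(name,fn):
    im=get_image(name); cv2.imwrite('pics/'+fn,im['frame'][:,:,::-1]); return im
def ray(im,u,v):
    xd=(u-im['cx'])/im['fx']; yd=(v-im['cy'])/im['fy']
    x,y=xd,yd
    for _ in range(20):
        s=1+im['k1']*(x*x+y*y); x,y=xd/s,yd/s
    M=np.array(im['camera_from_world']); Rm=M[:3,:3]; o=-Rm.T@M[:3,3]
    d=Rm.T@np.array([x,-y,-1.]); return o,d/np.linalg.norm(d)
def onz(im,u,v,z):
    o,d=ray(im,u,v); return o+d*(z-o[2])/d[2]
def proj(im,p):
    M=np.array(im['camera_from_world']); c=M[:3,:3]@np.asarray(p)+M[:3,3]
    x,y=c[0]/-c[2],-c[1]/-c[2]; s=1+im['k1']*(x*x+y*y)
    return np.array([im['fx']*x*s+im['cx'],im['fy']*y*s+im['cy']])
E
python3 - <<'E'
from h import *
import pickle
np.set_printoptions(precision=4,suppress=True)
for n in ['scene','top','wrist']:
    im=grab(n,n+'0.png'); pickle.dump({k:im[k] for k in im},open(n+'.pkl','wb'))
    M=np.array(im['camera_from_world']); print(n,im['fx'],im['fy'],im['cx'],im['cy'],im['k1'],-M[:3,:3].T@M[:3,3]); print(M[:3,:3])
print(sensors.get_obs(), env.tcp_to_grasp)
E
```

```text
scene 444.24918411703555 444.24918411703555 256.12122391531466 197.15022631138825 -0.07783446721303357 [1.568  0.0131 0.8442]
[[-0.0032  0.9997  0.0225]
 [-0.5886 -0.02    0.8082]
 [ 0.8084 -0.0106  0.5885]]
top 425.0811436088757 425.0811436088757 257.49394993232954 189.21530908055638 -0.08970451532815642 [0.4435 0.0479 1.2745]
[[-0.0283 -0.9995  0.0165]
 [ 0.9948 -0.0266  0.0985]
 [-0.098   0.0192  0.995 ]]
wrist 334.9779171113678 334.9779171113678 255.3677368596487 189.66986547184825 -0.0611601190006474 [0.0924 0.6231 0.3737]
[[ 0.2707  0.9627 -0.0011]
 [-0.9138  0.2566 -0.3147]
 [-0.3027  0.0862  0.9492]]
{'t': 0.15, 'qpos': array([ 1.2005,  0.494 ,  1.346 , -0.    ,  1.3025, -0.0955]), 'dq': array([ 0.0007, -0.003 , -0.0022,  0.0012,  0.0007, -0.    ]), 'joint_efforts': array([  0.0012, -88.2542, -38.4061,  -0.0002,   0.0072,   0.    ]), 'eef_pos': array([0.1695, 0.6013, 0.2309]), 'tool_rot': array([ 0.7973,  0.6036, -0.0004,  0.0002]), 'force': array([ 0.3313,  0.1237, -0.2384]), 'torque': array([0.0151, 0.0211, 0.0108]), 'grip_width': 0.08558370213447508} 0.0187
```

View pics/scene0.png

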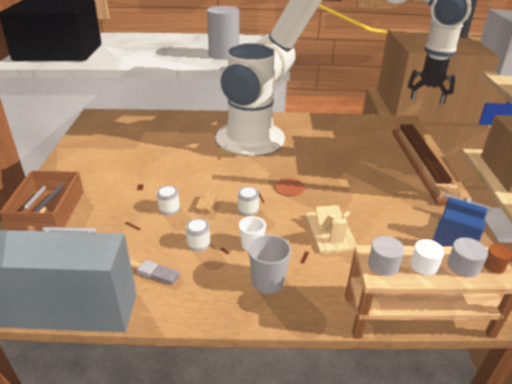

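View pics/top0.png

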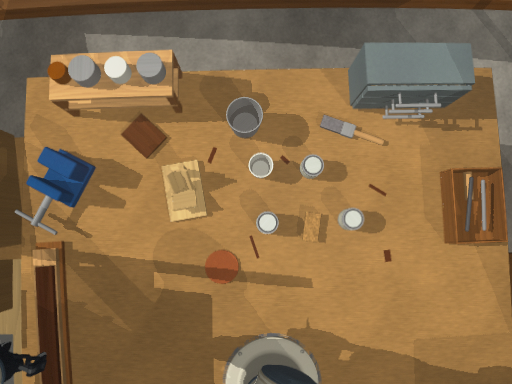

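View pics/wrist0.png

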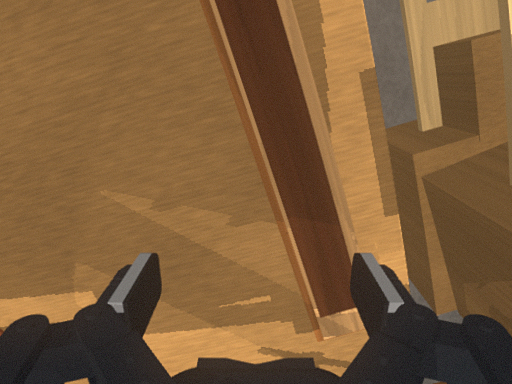

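The top view shows three white-topped tins at about (312,166), (351,219) and (267,223), the rack at (185,190), and the cork block between two tins at (312,224). I'll zoom in and measure.

```bash
python3 - <<'E'
from h import *
import pickle
np.set_printoptions(precision=4,suppress=True)
T=pickle.load(open('top.pkl','rb'));S=pickle.load(open('scene.pkl','rb'))
f=T['frame'][:,:,::-1]
a=cv2.resize(f[150:240,140:380],None,fx=3.3,fy=3.3,interpolation=cv2.INTER_CUBIC);cv2.imwrite('pics/tz.png',a)
a=cv2.resize(S['frame'][:,:,::-1][170:270,290:380],None,fx=6,fy=6,interpolation=cv2.INTER_CUBIC);cv2.imwrite('pics/sz.png',a)
a=cv2.resize(f[150:235,150:220],None,fx=7,fy=7,interpolation=cv2.INTER_CUBIC);cv2.imwrite('pics/tr.png',a)
g=cv2.cvtColor(f,cv2.COLOR_BGR2HSV)
m=((g[:,:,2]>170)&(g[:,:,1]<45)).astype(np.uint8)
for nm,im in(('top',T),('scene',S)):
  f=im['frame'][:,:,::-1]; g=cv2.cvtColor(np.ascontiguousarray(f),cv2.COLOR_BGR2HSV)
  m=((g[:,:,2]>165)&(g[:,:,1]<45)).astype(np.uint8)
  n,l,st,c=cv2.connectedComponentsWithStats(m)
  for i in range(1,n):
    if 60<st[i,4]<900 and 140<c[i][1]<260: print(nm,st[i],c[i],onz(im,*c[i],0.066))
E
```

```text
top [249 153  24  25 163] [261.9018 166.1411] [0.6288 0.01   0.066 ]
top [305 157  16  16 208] [312.6202 164.5192] [ 0.6299 -0.1365  0.066 ]
top [345 211  17  16 210] [352.819  218.3857] [ 0.4714 -0.2459  0.066 ]
top [259 214  17  17 223] [267.1883 222.2377] [ 0.4676 -0.0003  0.066 ]
scene [ 25 187  21  21  92] [ 34.75   196.8696] [ 0.5199 -0.6332  0.066 ]
scene [157 186  22  28 482] [168.4336 199.4336] [ 0.519  -0.2308  0.066 ]
scene [239 187  20  28 469] [248.6162 200.452 ] [0.5161 0.0052 0.066 ]
scene [487 209  23  23 327] [497.1407 219.3119] [0.5844 0.7287 0.066 ]
scene [186 219  24  31 593] [198.1922 233.9831] [ 0.6708 -0.1267  0.066 ]
scene [498 234  14   8  74] [504.973  238.5946] [0.6695 0.7137 0.066 ]
scene [372 237  32  38 680] [389.3765 250.9029] [0.7241 0.374  0.066 ]
scene [454 238  34  38 660] [471.3939 251.4182] [0.7226 0.5957 0.066 ]
```

View pics/tz.png

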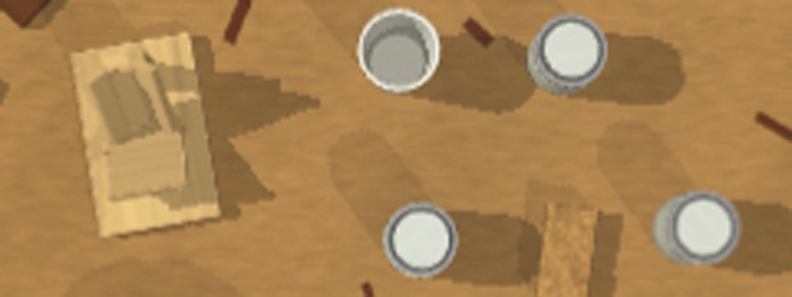

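View pics/sz.png

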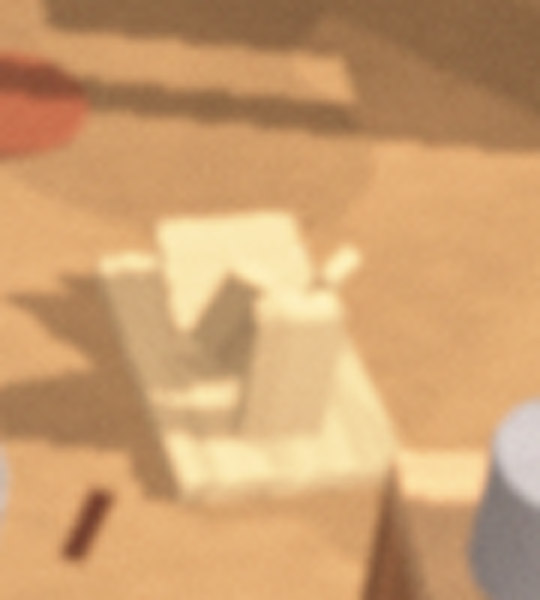

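View pics/tr.png

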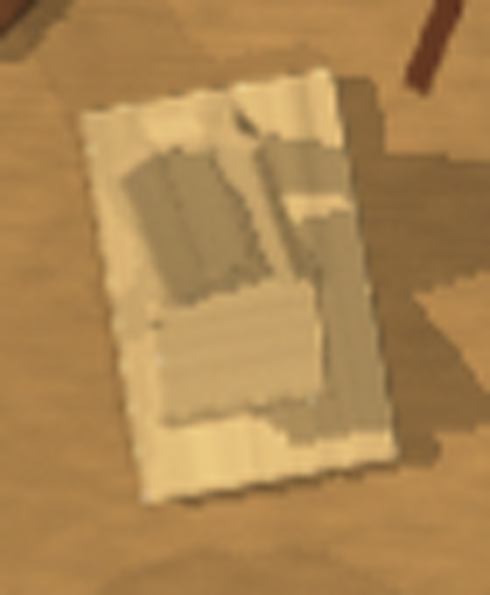

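The top zoom shows the rack's plate with corners at zoom (82,112), (325,70), (395,458) and (147,502). Its structure is not clear from here, so I'll bring the wrist camera over it.

```bash
python3 - <<'E'
from h import *
import pickle
np.set_printoptions(precision=4,suppress=True)
T=pickle.load(open('top.pkl','rb'));S=pickle.load(open('scene.pkl','rb'))
for p in [(82,112),(325,70),(395,458),(147,502)]: print('top', onz(T,150+p[0]/7,150+p[1]/7,0.01))
for p in [(185,495),(395,460),(160,220),(295,215),(345,350)]: print('scene', onz(S,290+p[0]/6,170+p[1]/6,0.012))
o=sensors.get_obs(); r=R.from_quat(o['tool_rot']); print(r.as_matrix())
W=pickle.load(open('wrist.pkl','rb')); M=np.array(W['camera_from_world']); c=-M[:3,:3].T@M[:3,3]
print('cam in tool', r.inv().apply(c-o['eef_pos'])); print('view dir in tool', r.inv().apply(-M[2,:3]))
E
```

```text
top [0.6459 0.3097 0.01  ]
top [0.6613 0.2048 0.01  ]
top [0.4939 0.1774 0.01  ]
top [0.478  0.2831 0.01  ]
scene [0.676  0.2062 0.012 ]
scene [0.6501 0.3075 0.012 ]
scene [0.4685 0.2168 0.012 ]
scene [0.4619 0.2884 0.012 ]
scene [0.5709 0.2969 0.012 ]
[[ 0.2713  0.9625 -0.0003]
 [ 0.9625 -0.2713 -0.0008]
 [-0.0009 -0.0001 -1.    ]]
cam in tool [-0.0001 -0.0801 -0.1429]
view dir in tool [-0.      0.3148  0.9492]
```

Call:
{"method": "step_arm", "body": {
  "moves": [
    [[1, -40, 70, -40, 0, 0, 0], [1, -65, 110, -80, 0, 0, 0], [1, -90, 150, -80, 0, 0, 0], [1, -115, 190, -80, 0, 0, 0], [1, -140, 230, -80, 0, 0, 0], [1, -165, 270, -80, 0, 0, 0], [1, -190, 310, -80, 0, 0, 0], [1, -215, 350, -80, 0, 0, 0], [1, -235, 385, -80, 0, 0, 0], [1, -247, 413, -80, 0, 0, 0], [1, -247, 413, -80, 0, 0, 0], [1, -247, 413, -80, 0, 0, 0]]
  ]
}}

```text
t: 1.35
eef_pos: [0.5005, 0.251, 0.3109]
tool_rot: [0.798, 0.603, -0.0, -0.0]
force: [-0.5, -0.3, -0.1]
grip_width: 0.0853
```

```bash
python3 - <<'E'
from h import *
import pickle
im=grab('wrist','w1.png'); pickle.dump(dict(im),open('w1.pkl','wb'))
print(sensors.get_obs())
cv2.imwrite('pics/w1b.png',cv2.resize(im['frame'][:,:,::-1],(800,600),interpolation=cv2.INTER_CUBIC))
E
```

```text
{'t': 1.4, 'qpos': array([ 3.59784620e-01,  3.31855722e-01,  1.39042933e+00,  3.19737081e-04,
        1.42013777e+00, -9.35623392e-01]), 'dq': array([ 0.0276206 , -0.00847055,  0.00612448, -0.00101653,  0.00128824,
        0.00084253]), 'joint_efforts': array([-3.00479181e+00, -7.42412066e+01, -4.15139079e+01, -1.81897832e-01,
       -6.91028195e-02, -1.21428673e-01]), 'eef_pos': array([0.49972001, 0.25176348, 0.31097881]), 'tool_rot': array([ 7.97485641e-01,  6.03337762e-01, -3.53118678e-04, -2.69408190e-04]), 'force': array([-0.24716343, -0.10778853, -0.04223618]), 'torque': array([0.01021007, 0.01336718, 0.00120932]), 'grip_width': 0.08501594271400136}
```

View pics/w1b.png

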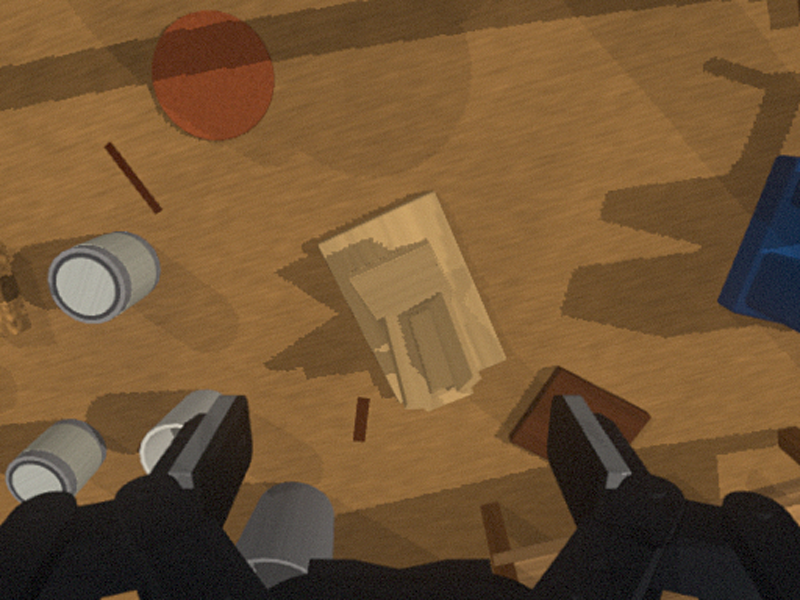

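```bash
python3 - <<'E'
from h import *
import pickle
im=pickle.load(open('w1.pkl','rb'))
cv2.imwrite('pics/w1z.png',cv2.resize(im['frame'][115:270,195:335,::-1],None,fx=4,fy=4,interpolation=cv2.INTER_CUBIC)[:600])
E
```

```text
(no output)
```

View pics/w1z.png

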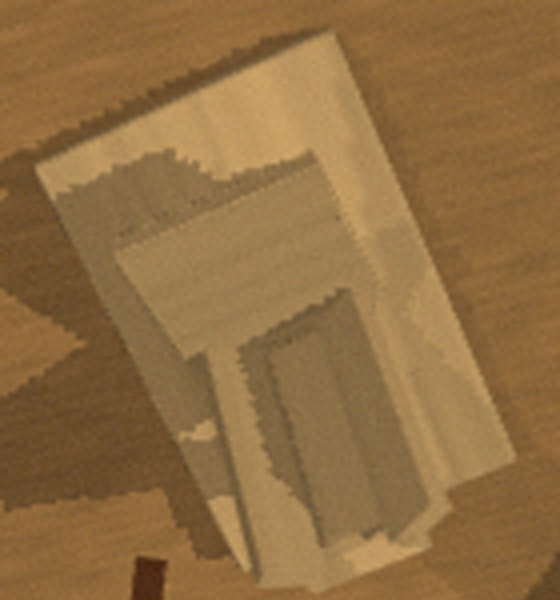

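```bash
cat >> h.py <<'E'
def tri(*obs):
    A=np.zeros((3,3));b=np.zeros(3);rs=[]
    for im,uv in obs:
        o,d=ray(im,*uv);P=np.eye(3)-np.outer(d,d);A+=P;b+=P@o;rs.append((o,P))
    x=np.linalg.solve(A,b); return x,[round(1000*np.linalg.norm(P@(x-o)),1) for o,P in rs]
E
python3 - <<'E'
from h import *
import pickle
np.set_printoptions(precision=4,suppress=True)
T=pickle.load(open('top.pkl','rb'));W=pickle.load(open('w1.pkl','rb'))
t=lambda a,b:(T,(150+a/7,150+b/7)); w=lambda a,b:(W,(195+a/4,115+b/4))
for n,a,b in [('f1',(325,390),(115,255)),('f2',(165,425),(313,155)),('f3',(160,325),(360,288)),('f4',(312,283),(190,357)),
 ('b1',(395,458),(37,165)),('b2',(147,502),(333,32)),('b3',(82,112),(515,458)),('s1',(255,145),(260,585)),('s2',(125,180),(440,500))]:
    print(n,*tri(t(*a),w(*b)))
E
```

```text
f1 [0.5227 0.202  0.0587] [np.float64(2.7), np.float64(2.7)]
f2 [0.5098 0.2684 0.057 ] [np.float64(2.5), np.float64(2.5)]
f3 [0.5507 0.27   0.0664] [np.float64(4.1), np.float64(4.1)]
f4 [0.5693 0.2106 0.035 ] [np.float64(3.3), np.float64(3.3)]
b1 [0.4967 0.1784 0.0126] [np.float64(3.1), np.float64(3.1)]
b2 [0.4807 0.2845 0.0141] [np.float64(3.6), np.float64(3.6)]
b3 [0.6449 0.3093 0.02  ] [np.float64(1.7), np.float64(1.7)]
s1 [0.6156 0.2217 0.1136] [np.float64(2.2), np.float64(2.2)]
s2 [0.6039 0.2758 0.111 ] [np.float64(4.2), np.float64(4.2)]
```

```bash
cat >> h.py <<'E'
PSI=np.radians(9.0); SEAT=np.array([0.546,0.240,0.040])
def rackR(psi=PSI):
    c,s=np.cos(psi),np.sin(psi); z=np.array([.5*c,.5*s,.866]); x=np.array([-.866*c,-.866*s,.5]); return np.stack([x,np.cross(z,x),z],1)
E
cat > ov.py <<'E'
from h import *
def ov(im,fn,win,sc,pos=None,psi=None):
    Q=rackR(PSI if psi is None else psi); C=SEAT if pos is None else pos
    x0,y0,x1,y1=win
    a=cv2.resize(np.ascontiguousarray(im['frame'][y0:y1,x0:x1,::-1]),None,fx=sc,fy=sc,interpolation=cv2.INTER_CUBIC)
    def L(p,q,col):
        P=[tuple(int(v) for v in (proj(im,C+Q@np.array(k)/1000)+0.5-[x0,y0])*sc) for k in (p,q)]; cv2.line(a,P[0],P[1],col,1)
    f=[(35,35,0),(35,-35,0),(-35,-35,0),(-35,35,0)]
    for i in range(4): L(f[i],f[(i+1)%4],(0,0,255))
    for y in(30,-30): L((-18,y,0),(-18,y,90),(0,255,0))
    L((-18,30,90),(-18,-30,90),(0,255,0))
    L((0,0,0),(0,0,132),(255,0,0))
    cv2.imwrite('pics/'+fn,a)
E
python3 - <<'E'
from ov import *
import pickle
T=pickle.load(open('top.pkl','rb'));W=pickle.load(open('w1.pkl','rb'));S=pickle.load(open('scene.pkl','rb'))
ov(T,'ot.png',(150,150,220,235),7); ov(W,'ow.png',(195,115,335,265),4); ov(S,'os.png',(290,170,380,270),6)
a=[cv2.resize(cv2.imread('pics/'+f),(390,440)) for f in('ot.png','os.png')]
cv2.imwrite('pics/o2.png',np.hstack(a))
E
```

```text
(no output)
```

View pics/o2.png

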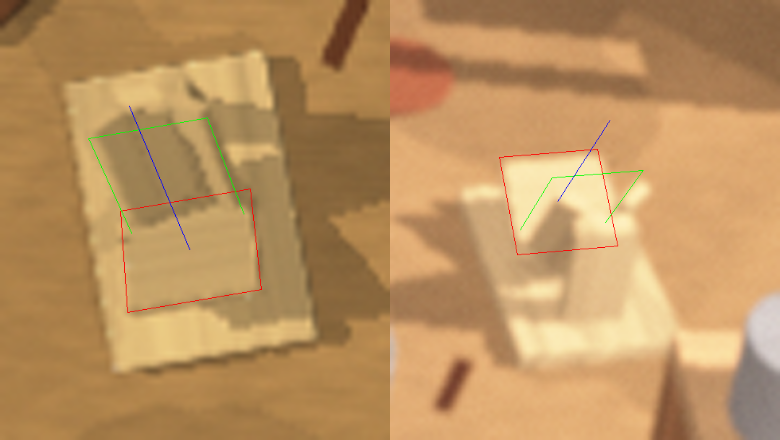

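View pics/ow.png

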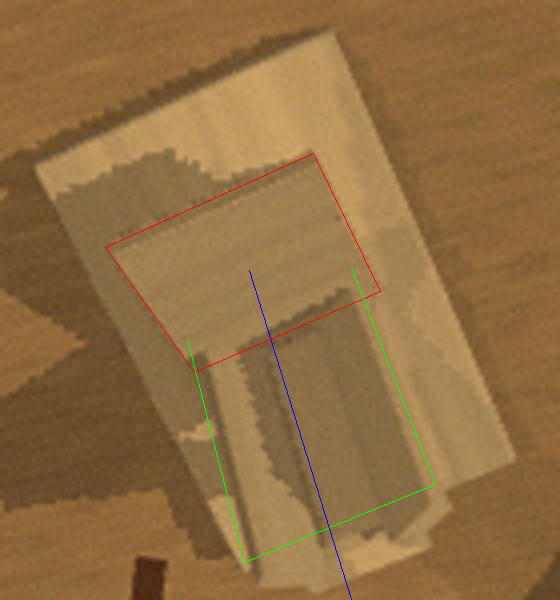

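The overlays fit the floor in all three views, within a few px. I'll take a closer wrist look to refine the strips and floor.

Call:
{"method": "step_arm", "body": {
  "moves": [
    [[1, 0, 10, 40, 0, 0, 0], [1, 0, 15, 80, 0, 0, 0], [1, 0, 15, 90, 0, 0, 0], [1, 0, 15, 90, 0, 0, 0]]
  ]
}}

```text
t: 1.8
eef_pos: [0.513, 0.2483, 0.2205]
tool_rot: [0.797, 0.604, -0.001, -0.001]
force: [0.7, 0.1, 1.0]
grip_width: 0.0856
```

```bash
python3 - <<'E'
from ov import *
import pickle
im=grab('wrist','w2.png'); pickle.dump(dict(im),open('w2.pkl','wb'))
W=im
ov(W,'ow2.png',(165,80,365,280),3)
cv2.imwrite('pics/w2z.png',cv2.resize(im['frame'][80:280,165:365,::-1],None,fx=3,fy=3,interpolation=cv2.INTER_CUBIC))
E
```

```text
(no output)
```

View pics/ow2.png

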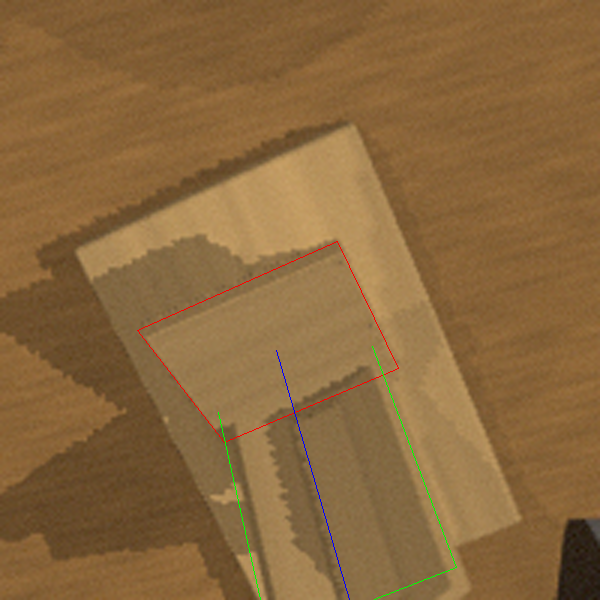

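View pics/w2z.png

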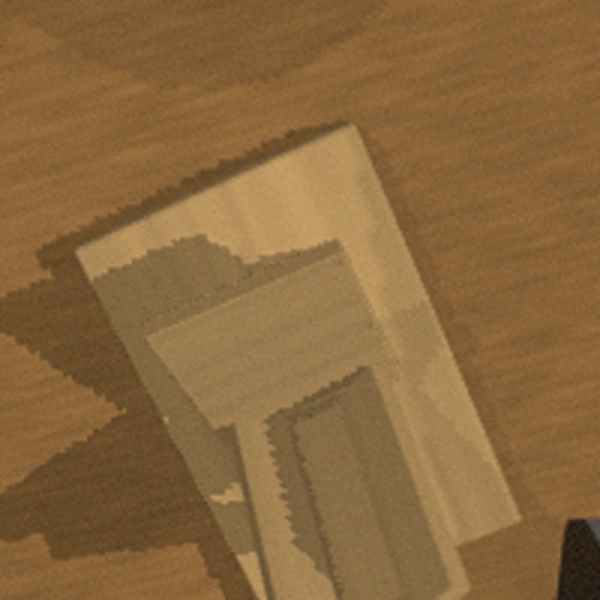

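```bash
python3 - <<'E'
from h import *
import pickle
np.set_printoptions(precision=4,suppress=True)
T=pickle.load(open('top.pkl','rb'));W=pickle.load(open('w1.pkl','rb'));V=pickle.load(open('w2.pkl','rb'));S=pickle.load(open('scene.pkl','rb'))
t=lambda a,b:(T,150+a/7-.5,150+b/7-.5); w=lambda a,b:(W,195+a/4-.5,115+b/4-.5);v=lambda a,b:(V,165+a/3-.5,80+b/3-.5);s=lambda a,b:(S,290+a/6-.5,170+b/6-.5)
print('f1');
for q in (t(325,390),w(115,255),v(148,338),s(160,222)): print(onz(*q,.0575))
print('f2')
for q in (t(165,425),w(313,155),v(342,250),s(295,215)): print(onz(*q,.0575))
print('base front')
for q in (t(395,458),w(37,165),v(77,250)): print(onz(*q,.012))
print()
for q in (t(147,502),w(333,32),v(355,125)): print(onz(*q,.012))
print('rear +y')
for q in (t(82,112),w(515,458),v(520,520)): print(onz(*q,.012))
E
```

```text
f1
[0.522  0.2021 0.0575]
[0.5246 0.2028 0.0575]
[0.5248 0.2031 0.0575]
[0.5279 0.2043 0.0575]
f2
[0.5094 0.2679 0.0575]
[0.5109 0.2696 0.0575]
[0.5135 0.2704 0.0575]
[0.52   0.2722 0.0575]
base front
[0.4953 0.1786 0.012 ]
[0.4988 0.179  0.012 ]
[0.4992 0.1787 0.012 ]

[0.4794 0.2842 0.012 ]
[0.4832 0.2861 0.012 ]
[0.4831 0.2859 0.012 ]
rear +y
[0.6472 0.3108 0.012 ]
[0.6488 0.3111 0.012 ]
[0.6497 0.3112 0.012 ]
```

The closer view puts the floor's front edge at zoom (148,338)-(342,250). The seat centre comes out at about (0.549, 0.241, 0.040), with the lean towards world +x and a yaw of about 8.6°. Next I'll heft the tins, starting with the near one, C.

```bash
sed -i 's/^PSI=.*/PSI=0.150; SEAT=np.array([0.549,0.241,0.040])/' h.py; cat >> h.py <<'E'
YAW=1.571+0.150
def Rdown(yaw=YAW):
    x=np.array([np.cos(yaw),np.sin(yaw),0]);z=np.array([0,0,-1.]);return np.stack([x,np.cross(z,x),z],1)
def Rrack():
    Q=rackR(); return np.stack([-Q[:,1],-Q[:,0],-Q[:,2]],1)
def delta(p,Rt,base=None):
    o=sensors.get_obs(); p0,r0=(o['eef_pos'],R.from_quat(o['tool_rot'])) if base is None else base
    d=r0.inv().apply(np.asarray(p)-p0)*1000; rv=(r0.inv()*R.from_matrix(Rt)).as_rotvec()
    print('shift mm',d.round(1),'rv',rv.round(4)); return d,rv
E
python3 - <<'E'
from h import *
delta((0.471,0.001,0.16),Rdown())
E
```

```text
shift mm [-249.9   25.5   62.1] rv [-3.000e-04  0.000e+00 -4.239e-01]
```

Call:
{"method": "step_arm", "body": {
  "moves": [
    [[1, -50, 5, 0, 0, 0, -0.1], [1, -100, 10, 0, 0, 0, -0.2], [1, -150, 15, 15, 0, 0, -0.3], [1, -200, 20, 40, 0, 0, -0.424], [1, -235, 24, 60, 0, 0, -0.424], [1, -250, 25, 62, 0, 0, -0.424], [1, -250, 25, 62, 0, 0, -0.424]]
  ]
}}

```text
t: 2.55
eef_pos: [0.4712, -0.0012, 0.1606]
tool_rot: [0.653, 0.757, 0.0, 0.001]
force: [-0.1, 0.5, 0.0]
grip_width: 0.0854
```

```bash
python3 - <<'E'
from h import *
import pickle
im=grab('wrist','w3.png'); pickle.dump(dict(im),open('w3.pkl','wb'))
print(sensors.get_obs()['eef_pos'],sensors.get_obs()['force'])
print(proj(im,[.469,0,.066]))
E
```

```text
[ 4.71718955e-01 -1.01957178e-04  1.60879624e-01] [ 0.54713957 -0.32079235 -0.31601836]
[257.92865566 188.72460123]
```

View pics/w3.png

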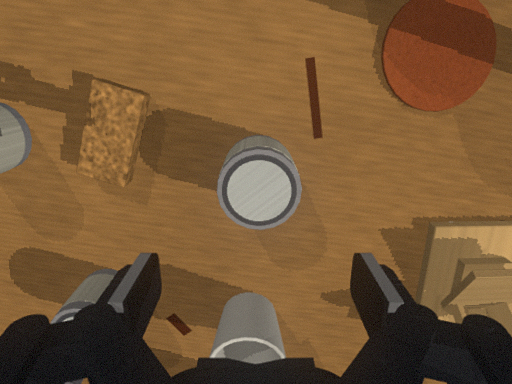

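The wrist view shows tin C's lid centred at (259.5,190), which is (0.470, 0.001). I'll descend, grip and lift it.

Call:
{"method": "step_arm", "body": {
  "moves": [
    [[1, 1, -1.5, 45, 0, 0, 0], [1, 1, -1.5, 90, 0, 0, 0], [1, 1, -1.5, 118, 0, 0, 0], [1, 1, -1.5, 130, 0, 0, 0], [1, 1, -1.5, 130, 0, 0, 0], [0, 1, -1.5, 130, 0, 0, 0], [0, 1, -1.5, 130, 0, 0, 0], [0, 1, -1.5, 130, 0, 0, 0], [0, 1, -1.5, 130, 0, 0, 0], [0, 1, -1.5, 130, 0, 0, 0]]
  ],
  "squeeze": 70
}}

```text
t: 3.6
eef_pos: [0.4704, 0.0015, 0.0311]
tool_rot: [0.652, 0.758, 0.001, 0.001]
force: [-0.8, 4.8, 12.0]
grip_width: 0.0623
```

Call:
{"method": "step_arm", "body": {
  "moves": [
    [[0, 0, 0, -20, 0, 0, 0], [0, 0, 0, -40, 0, 0, 0], [0, 0, 0, -40, 0, 0, 0], [0, 0, 0, -40, 0, 0, 0], [0, 0, 0, -40, 0, 0, 0], [0, 0, 0, -40, 0, 0, 0]]
  ]
}}

```text
t: 4.2
eef_pos: [0.4687, 0.0011, 0.0686]
tool_rot: [0.652, 0.758, -0.0, -0.0]
force: [-0.5, -1.0, -6.3]
grip_width: 0.0627
```

```bash
cat > f.py <<'E'
from h import *
np.set_printoptions(precision=3,suppress=True)
F=[]
for i in range(4):
    get_image('wrist'); o=sensors.get_obs(); F.append(o['force']); 
print(np.array(F), np.mean(F,0), o['torque'], o['eef_pos'], o['tool_rot'], o['grip_width'],o['t'])
E
python3 f.py
```

```text
[[ 0.087 -0.304 -5.32 ]
 [-0.153 -0.263 -4.708]
 [-0.658 -0.653 -5.297]
 [ 0.908 -0.382 -5.633]] [ 0.046 -0.4   -5.24 ] [-0.044 -0.023 -0.056] [0.469 0.001 0.069] [ 0.652  0.758 -0.    -0.   ] 0.06248656799755499 4.4
```

Tin C weighs about 5.3 N, so it is probably the middle one. I'll set it down and heft the others.

Call:
{"method": "step_arm", "body": {
  "moves": [
    [[0, 0, 0, 25, 0, 0, 0], [0, 0, 0, 35, 0, 0, 0], [0, 0, 0, 39, 0, 0, 0], [0, 0, 0, 40, 0, 0, 0], [0, 0, 0, 40, 0, 0, 0], [1, 0, 0, 40, 0, 0, 0], [1, 0, 0, 40, 0, 0, 0], [1, 0, 0, 40, 0, 0, 0], [1, 0, 0, 0, 0, 0, 0], [1, 0, 0, -50, 0, 0, 0], [1, 0, 0, -90, 0, 0, 0], [1, 0, 0, -90, 0, 0, 0]]
  ]
}}

```text
t: 5.6
eef_pos: [0.4715, 0.0008, 0.1638]
tool_rot: [0.652, 0.758, 0.002, 0.003]
force: [0.2, 0.0, -1.7]
grip_width: 0.0853
```

```bash
python3 - <<'E'
from h import *
o=sensors.get_obs();print(o['eef_pos'],o['force'])
delta((0.473,-0.245,0.16),Rdown())
E
```

```text
[0.47153354 0.00079965 0.16378485] [ 0.2217763   0.03596223 -1.71589855]
shift mm [-243.3  -35.1    4. ] rv [ 0.0073  0.0021 -0.0009]
```

Call:
{"method": "step_arm", "body": {
  "moves": [
    [[1, -50, -7, 2, 0, 0, 0], [1, -100, -14, 4, 0, 0, 0], [1, -150, -21, 4, 0, 0, 0], [1, -200, -28, 4, 0, 0, 0], [1, -243, -35, 4, 0, 0, 0], [1, -243, -35, 4, 0, 0, 0], [1, -243, -35, 4, 0, 0, 0]]
  ]
}}

```text
t: 6.3
eef_pos: [0.4701, -0.2451, 0.1546]
tool_rot: [0.653, 0.757, -0.0, -0.001]
force: [-0.7, 0.8, -0.2]
grip_width: 0.0858
```

```bash
cat > lid.py <<'E'
import sys
from h import *
np.set_printoptions(precision=4,suppress=True)
im=grab('wrist',sys.argv[1]); f=im['frame']
g=cv2.cvtColor(f,cv2.COLOR_RGB2HSV); m=((g[:,:,2]>120)&(g[:,:,1]<40)).astype(np.uint8)
m[:, :100]=0; m[:,410:]=0
n,l,st,c=cv2.connectedComponentsWithStats(m)
for i in range(1,n):
    if st[i,4]>800: print(st[i],c[i],onz(im,*c[i],0.066))
o=sensors.get_obs();print(o['eef_pos'],o['tool_rot'],o['force'])
E
python3 lid.py w4.png
```

```text
[ 213  157   86   81 1048] [257.2424 192.8884] [ 0.469  -0.2441  0.066 ]
[ 223  168   66   62 3196] [255.5178 198.1768] [ 0.4732 -0.2448  0.066 ]
[ 0.4701 -0.244   0.1547] [ 0.6527  0.7576  0.     -0.0008] [-1.2623  0.1916 -0.0883]
```

View pics/w4.png

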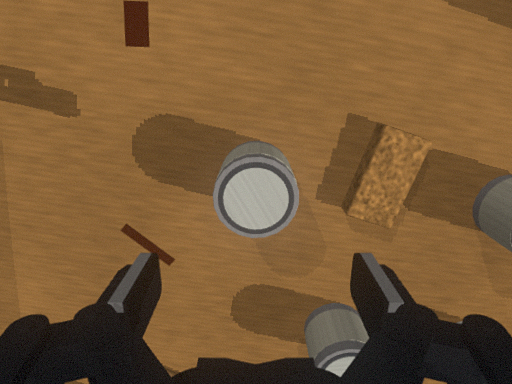

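Tin B's lid is at (255.5,198), which is (0.473, -0.245).

Call:
{"method": "step_arm", "body": {
  "moves": [
    [[1, -1, 3, 45, 0, 0, 0], [1, -1, 3, 90, 0, 0, 0], [1, -1, 3, 114, 0, 0, 0], [1, -1, 3, 124, 0, 0, 0], [1, -1, 3, 124, 0, 0, 0], [0, -1, 3, 124, 0, 0, 0], [0, -1, 3, 124, 0, 0, 0], [0, -1, 3, 124, 0, 0, 0], [0, -1, 3, 124, 0, 0, 0], [0, -1, 3, 124, 0, 0, 0]]
  ],
  "squeeze": 70
}}

```text
t: 7.35
eef_pos: [0.4745, -0.2452, 0.0331]
tool_rot: [0.652, 0.758, 0.0, 0.001]
force: [0.4, 3.3, 10.5]
grip_width: 0.0623
```

Call:
{"method": "step_arm", "body": {
  "moves": [
    [[0, 0, 0, -20, 0, 0, 0], [0, 0, 0, -40, 0, 0, 0], [0, 0, 0, -40, 0, 0, 0], [0, 0, 0, -40, 0, 0, 0], [0, 0, 0, -40, 0, 0, 0], [0, 0, 0, -40, 0, 0, 0]]
  ]
}}

```text
t: 7.95
eef_pos: [0.4734, -0.2448, 0.0707]
tool_rot: [0.652, 0.758, -0.0, -0.001]
force: [0.6, 0.3, -2.6]
grip_width: 0.0624
```

```bash
python3 f.py
```

```text
[[ 0.922 -0.161 -2.526]
 [ 1.22   0.022 -2.017]
 [-0.147  0.664 -2.846]
 [ 0.09   0.819 -3.413]] [ 0.521  0.336 -2.701] [ 0.075 -0.021 -0.025] [ 0.474 -0.245  0.071] [ 0.652  0.758 -0.    -0.   ] 0.06221259701227967 8.15
```

Tin B weighs about 2.7 N, so it is the lightest. I'll put it back and go to A, which should be the heaviest.

Call:
{"method": "step_arm", "body": {
  "moves": [
    [[0, 0, 0, 25, 0, 0, 0], [0, 0, 0, 35, 0, 0, 0], [0, 0, 0, 39, 0, 0, 0], [0, 0, 0, 40, 0, 0, 0], [0, 0, 0, 40, 0, 0, 0], [1, 0, 0, 40, 0, 0, 0], [1, 0, 0, 40, 0, 0, 0], [1, 0, 0, 40, 0, 0, 0], [1, 0, 0, 0, 0, 0, 0], [1, 0, 0, -50, 0, 0, 0], [1, 0, 0, -90, 0, 0, 0], [1, 0, 0, -90, 0, 0, 0]]
  ]
}}

```text
t: 9.35
eef_pos: [0.4759, -0.2464, 0.1662]
tool_rot: [0.652, 0.758, 0.0, 0.004]
force: [-0.1, 0.1, -1.1]
grip_width: 0.0853
```

```bash
python3 - <<'E'
from h import *
o=sensors.get_obs();print(o['eef_pos'],o['force'])
delta((0.632,-0.136,0.16),Rdown())
E
```

```text
[ 0.47593495 -0.24642043  0.16617735] [-0.11572109  0.08524089 -1.14351452]
shift mm [ 86.  170.7   6.7] rv [ 0.0058  0.0053 -0.0009]
```

Call:
{"method": "step_arm", "body": {
  "moves": [
    [[1, 20, 40, 0, 0, 0, 0], [1, 40, 80, 0, 0, 0, 0], [1, 60, 120, 0, 0, 0, 0], [1, 80, 155, 0, 0, 0, 0], [1, 86, 171, 0, 0, 0, 0], [1, 86, 171, 0, 0, 0, 0], [1, 86, 171, 0, 0, 0, 0]]
  ]
}}

```text
t: 10.05
eef_pos: [0.6296, -0.1344, 0.1605]
tool_rot: [0.652, 0.758, -0.0, -0.001]
force: [-0.4, -1.0, -0.2]
grip_width: 0.0855
```

```bash
python3 lid.py w5.png
```

```text
[212 153  84  80 999] [254.4404 188.9359] [ 0.6276 -0.1357  0.066 ]
[ 222  164   64   61 3086] [253.6073 194.0016] [ 0.6316 -0.1357  0.066 ]
[ 0.6292 -0.1348  0.1607] [ 0.6525  0.7578 -0.0004 -0.0006] [ 0.2026 -0.1591 -0.0538]
```

View pics/w5.png

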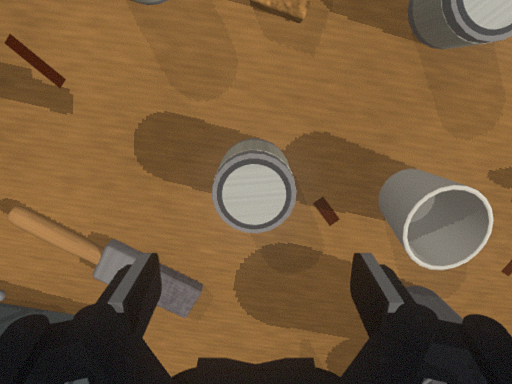

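```bash
python3 - <<'E'
from h import *
im=get_image('wrist')
for p in [(112,240),(202,288),(95,265),(380,200),(440,265)]: print(p,onz(im,*p,.012),onz(im,*p,.075))
E
```

```text
(112, 240) [ 0.71759215 -0.26360165  0.012     ] [ 0.68143562 -0.23843663  0.075     ]
(202, 288) [ 0.75835034 -0.17084817  0.012     ] [ 0.71339261 -0.16571206  0.075     ]
(95, 265) [ 0.74878798 -0.28086238  0.012     ] [ 0.70589512 -0.25197014  0.075     ]
(380, 200) [ 0.6380962 -0.0159084  0.012    ] [ 0.61910579 -0.04422952  0.075     ]
(440, 265) [0.69713434 0.06482935 0.012     ] [0.66539541 0.01907396 0.075     ]
```

Tin A's lid is at (253.6,194), which is (0.632, -0.136). The brush and cup are clear of the fingers.

Call:
{"method": "step_arm", "body": {
  "moves": [
    [[1, -1, 2, 45, 0, 0, 0], [1, -1, 2, 90, 0, 0, 0], [1, -1, 2, 120, 0, 0, 0], [1, -1, 2, 130, 0, 0, 0], [1, -1, 2, 130, 0, 0, 0], [0, -1, 2, 130, 0, 0, 0], [0, -1, 2, 130, 0, 0, 0], [0, -1, 2, 130, 0, 0, 0], [0, -1, 2, 130, 0, 0, 0], [0, -1, 2, 130, 0, 0, 0]]
  ],
  "squeeze": 90
}}

```text
t: 11.15
eef_pos: [0.6332, -0.1356, 0.0338]
tool_rot: [0.652, 0.758, 0.001, 0.002]
force: [-2.3, -0.1, 10.7]
grip_width: 0.062
```

Call:
{"method": "step_arm", "body": {
  "moves": [
    [[0, 0, 0, -20, 0, 0, 0], [0, 0, 0, -40, 0, 0, 0], [0, 0, 0, -40, 0, 0, 0], [0, 0, 0, -40, 0, 0, 0], [0, 0, 0, -40, 0, 0, 0], [0, 0, 0, -40, 0, 0, 0]]
  ]
}}

```text
t: 11.75
eef_pos: [0.6316, -0.135, 0.0703]
tool_rot: [0.652, 0.758, -0.0, -0.001]
force: [0.5, -0.1, -7.6]
grip_width: 0.0616
```

```bash
python3 f.py; python3 lid.py w6.png
```

```text
[[ 0.621 -0.35  -7.214]
 [ 0.22  -0.635 -7.302]
 [ 0.542  0.422 -7.747]
 [ 0.122  0.213 -7.639]] [ 0.376 -0.087 -7.476] [-0.025 -0.035  0.046] [ 0.632 -0.135  0.071] [ 0.652  0.758 -0.    -0.   ] 0.06145752707416926 11.95
[  194   239   123   104 10084] [255.2658 290.7906] [ 0.6559 -0.1319  0.066 ]
[178 301 149  54 923] [250.3564 336.2849] [ 0.6858 -0.1302  0.066 ]
[ 0.632  -0.1352  0.0709] [ 0.6525  0.7578 -0.0001 -0.0002] [-0.4219 -0.4886 -7.4836]
```

View pics/w6.png

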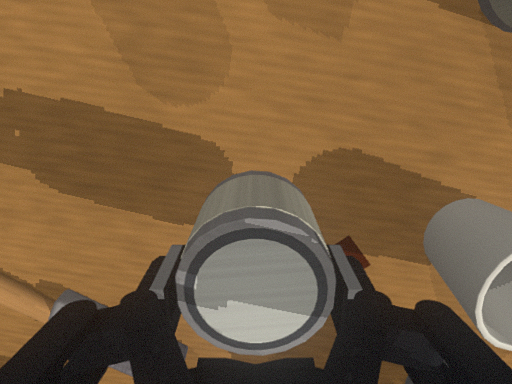

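```bash
python3 - <<'E'
from h import *
im=get_image('wrist'); o=sensors.get_obs();p=o['eef_pos'];r=R.from_quat(o['tool_rot'])
for uv in [(257,288),(257,291),(257,294)]:
    c,d=ray(im,*uv); c=r.inv().apply(c-p); d=r.inv().apply(d); k=-c[1]/d[1]; print(uv,(c+k*d)*1000)
P=p+np.array([0,0,.040]); delta(P,Rdown())
# above rack: tool in line; axis point
Q=rackR(); o0=np.array([0.006,0,0])
for h in (0.14,0.12,0.034):
    t=SEAT+Q@np.array([0.006 if h>.05 else .001,0,h]); print(h,t); delta(t,Rrack())
E
```

```text
(257, 288) [  0.39538205   0.         -27.41123532]
(257, 291) [  0.38644217   0.         -29.44629935]
(257, 294) [  0.37775262   0.         -31.42590576]
shift mm [  0.  -0. -40.] rv [-0.0003 -0.0001 -0.001 ]
0.14 [0.61307632 0.25068419 0.16424   ]
shift mm [384.5  38.5 -93.2] rv [ 5.233e-01 -3.000e-04 -7.000e-04]
0.12 [0.60318861 0.24918981 0.14692   ]
shift mm [384.4  28.6 -75.9] rv [ 5.233e-01 -3.000e-04 -7.000e-04]
0.034 [0.56495283 0.24341103 0.069944  ]
shift mm [384.4 -10.1   1.1] rv [ 5.233e-01 -3.000e-04 -7.000e-04]
```

Tin A weighs about 7.6 N, so it is the heaviest, and the order is A > C > B. I'll carry A over to the rack in line with the slant, keeping it well above the rack.

Call:
{"method": "step_arm", "body": {
  "moves": [
    [[0, 0, 0, -40, 0, 0, 0], [0, 0, 0, -80, 0, 0, 0], [0, 20, 5, -105, 0, 0, 0], [0, 60, 10, -115, 0.05, 0, 0], [0, 100, 15, -115, 0.12, 0, 0], [0, 145, 20, -115, 0.19, 0, 0], [0, 190, 25, -115, 0.26, 0, 0], [0, 235, 30, -115, 0.33, 0, 0], [0, 280, 35, -115, 0.4, 0, 0], [0, 320, 40, -110, 0.46, 0, 0], [0, 355, 40, -110, 0.523, 0, 0], [0, 375, 42, -105, 0.523, 0, 0]]
  ]
}}

```text
t: 13.25
eef_pos: [0.6177, 0.2448, 0.1748]
tool_rot: [0.629, 0.733, -0.197, -0.169]
force: [-0.0, 0.0, -8.8]
grip_width: 0.0623
```

Call:
{"method": "step_arm", "body": {
  "moves": [
    [[0, 9, 0, 0, 0, 0, 0], [0, 9, 0, 0, 0, 0, 0], [0, 9, 0, 0, 0, 0, 0]]
  ]
}}

```text
t: 13.55
eef_pos: [0.617, 0.2496, 0.1768]
tool_rot: [0.631, 0.732, -0.195, -0.168]
force: [0.1, -0.6, -7.8]
grip_width: 0.0619
```

```bash
cat > rk.py <<'E'
from h import *
np.set_printoptions(precision=4,suppress=True)
o=sensors.get_obs();Q=rackR();r=R.from_quat(o['tool_rot'])
print('t',o['t'],'TCP in rack mm',(Q.T@(o['eef_pos']-SEAT))*1000,'ang err rv',(r.inv()*R.from_matrix(Rrack())).as_rotvec(),'F',o['force'],'F rack',Q.T@o['force'])
E
python3 rk.py; python3 - <<'E'
from ov import *
for n in('scene','top','wrist'): grab(n,n+'7.png')
im=get_image('wrist');ov(im,'ow7.png',(100,80,420,384),1.9)
im=get_image('scene');ov(im,'os7.png',(250,100,390,270),4)
E
```

```text
t 13.55 TCP in rack mm [  9.0861   1.6474 152.7241] ang err rv [ 0.0021 -0.0005 -0.0016] F [ 0.0641 -0.589  -7.7851] F rack [-3.8712  0.5919 -6.7543]
```

View pics/ow7.png

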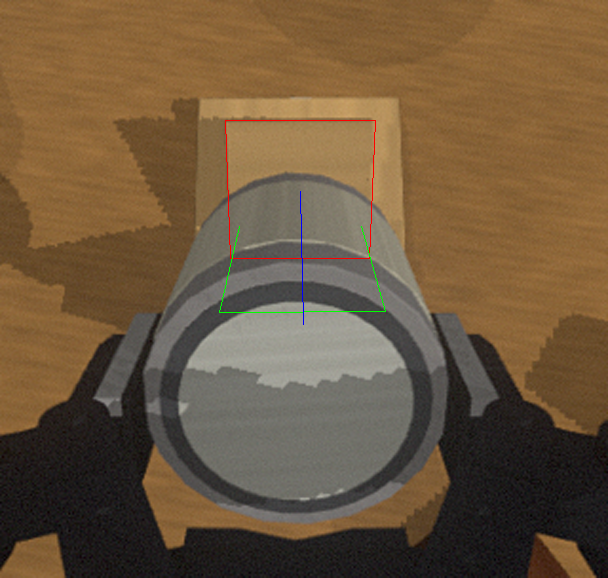

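View pics/os7.png

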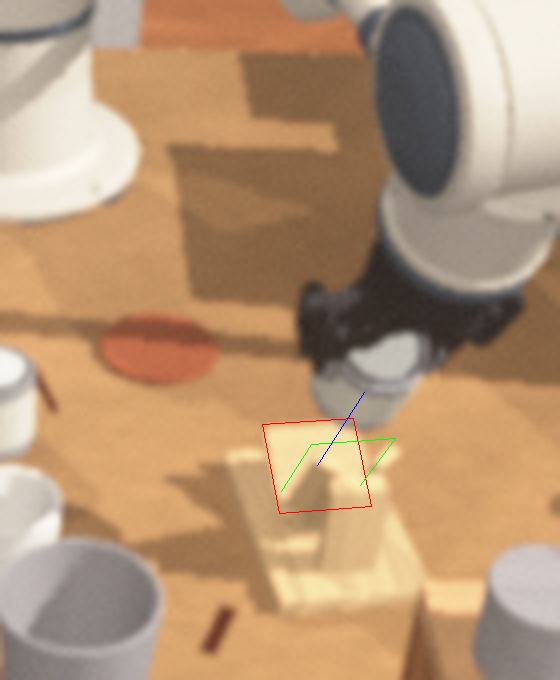

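```bash
python3 - <<'E'
from h import *
im=get_image('scene'); Q=rackR()
a=cv2.resize(np.ascontiguousarray(im['frame'][100:270,250:390,::-1]),None,fx=4,fy=4,interpolation=cv2.INTER_CUBIC)
P=lambda k:tuple(int(v) for v in (proj(im,SEAT+Q@np.array(k)/1000)+.5-[250,100])*4)
al=np.radians(35)
for s in (1,-1):
    pl=[]
    for z in (0,90):
        c=np.array([-32*np.cos(al),s*32*np.sin(al)]);t=np.array([np.sin(al),s*np.cos(al)]);n=np.array([-np.cos(al),s*np.sin(al)])
        q=[c+t*14,c-t*14,c-t*14+n*8,c+t*14+n*8]; pl.append([P((*v,z)) for v in q])
    for i in range(4):
        cv2.line(a,pl[0][i],pl[1][i],(0,255,0),1);cv2.line(a,pl[1][i],pl[1][(i+1)%4],(0,0,255),1);cv2.line(a,pl[0][i],pl[0][(i+1)%4],(255,0,0),1)
cv2.imwrite('pics/os8.png',a[280:])
E
```

```text
(no output)
```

View pics/os8.png

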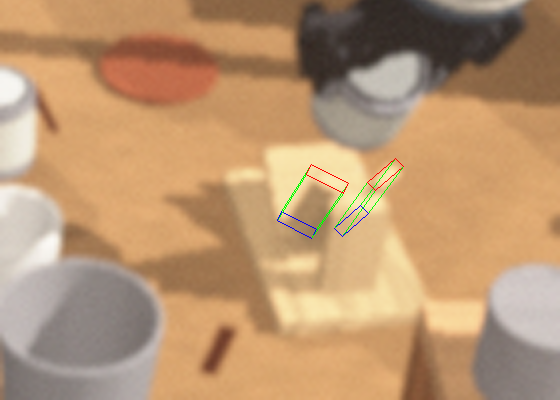

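The scene overlay agrees with the visible strips: the dark left strip at about (315,205) and the right strip's end at (395,165). Now I'll slide A down in line with the slant.

Call:
{"method": "step_arm", "body": {
  "moves": [
    [[0, 1.5, 4, 10, 0, 0, 0], [0, 1.5, 4, 30, 0, 0, 0], [0, 1.5, 4, 50, 0, 0, 0], [0, 1.5, 4, 70, 0, 0, 0], [0, 1.5, 4, 85, 0, 0, 0], [0, 1.5, 4, 95, 0, 0, 0], [0, 1.5, 4, 100, 0, 0, 0], [0, 1.5, 4, 100, 0, 0, 0]]
  ]
}}

```text
t: 14.65
eef_pos: [0.5702, 0.2453, 0.0873]
tool_rot: [0.63, 0.732, -0.196, -0.169]
force: [0.6, 0.4, -6.9]
grip_width: 0.0618
```

```bash
python3 rk.py;  python3 - <<'E'
from ov import *
im=get_image('wrist');ov(im,'ow9.png',(100,80,420,384),1.9)
E
```

```text
t 14.65 TCP in rack mm [ 4.9257 -1.0883 51.7154] ang err rv [ 0.     -0.0003 -0.0007] F [ 0.5565  0.3975 -6.9302] F rack [-3.993  -0.3098 -5.6967]
```

View pics/ow9.png

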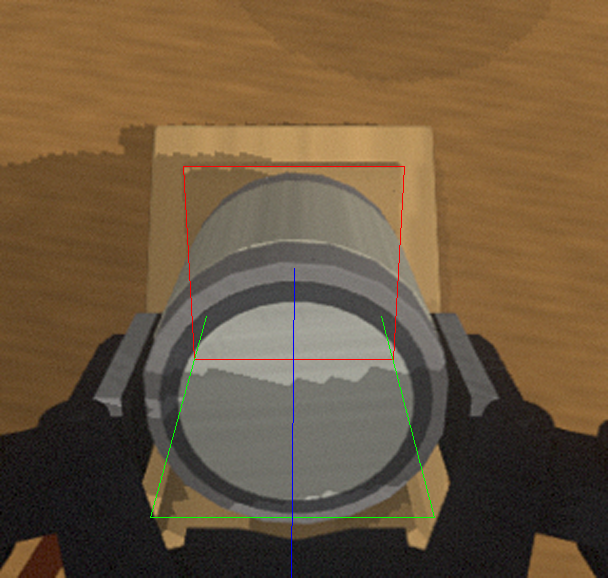

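The floor overlay matches the visible floor edge (row 165, columns 185-400), and nothing is touching. Next is a gentle descent.

Call:
{"method": "step_arm", "body": {
  "moves": [
    [[0, -1, 1, 6, 0, 0, 0], [0, -1, 2, 10, 0, 0, 0], [0, -1, 3, 12, 0, 0, 0], [0, -1, 3, 13, 0, 0, 0], [0, -1, 3, 14, 0, 0, 0], [0, -1, 3, 14, 0, 0, 0]]
  ]
}}

```text
t: 15.3
eef_pos: [0.5662, 0.2437, 0.074]
tool_rot: [0.63, 0.732, -0.196, -0.169]
force: [0.3, -0.7, -7.6]
grip_width: 0.0616
```

```bash
python3 rk.py
```

```text
t 15.3 TCP in rack mm [ 1.9162 -0.0988 38.1811] ang err rv [ 0.0006 -0.0004 -0.0007] F [ 0.2731 -0.6501 -7.6003] F rack [-3.9498  0.6836 -6.4955]
```

Call:
{"method": "step_arm", "body": {
  "moves": [
    [[0, 0, 0.5, 1, 0, 0, 0], [0, 0, 1, 2, 0, 0, 0], [0, 0, 1, 3, 0, 0, 0], [0, 0, 1, 4, 0, 0, 0], [0, 0, 1, 4, 0, 0, 0], [0, 0, 1, 4, 0, 0, 0]]
  ]
}}

```text
t: 15.9
eef_pos: [0.5651, 0.2435, 0.0701]
tool_rot: [0.63, 0.732, -0.196, -0.169]
force: [0.4, -0.8, -6.9]
grip_width: 0.0618
```

```bash
python3 rk.py
```

```text
t 15.9 TCP in rack mm [ 0.9087 -0.0686 34.2238] ang err rv [ 0.0007 -0.0004 -0.0007] F [ 0.42   -0.7711 -6.8564] F rack [-3.6881  0.8252 -5.7876]
```

Call:
{"method": "step_arm", "body": {
  "moves": [
    [[0, 0, 0, 1, 0, 0, 0], [0, 0, 0, 2, 0, 0, 0], [0, 0, 0, 2, 0, 0, 0]]
  ]
}}

```text
t: 16.2
eef_pos: [0.5651, 0.2436, 0.0697]
tool_rot: [0.63, 0.732, -0.195, -0.168]
force: [4.8, 1.1, 8.4]
grip_width: 0.0616
```

```bash
python3 rk.py
```

```text
t 16.2 TCP in rack mm [ 0.7424 -0.1298 33.8496] ang err rv [ 0.0031 -0.0006 -0.0006] F [4.7898 1.1483 8.4024] F rack [-0.0487 -0.4196  9.7303]
```

Call:
{"method": "step_arm", "body": {
  "moves": [
    [[0, 0, 0, 1, 0, 0, 0], [0, 0, 0, 1.5, 0, 0, 0], [0, 0, 0, 1.5, 0, 0, 0]]
  ]
}}

```text
t: 16.5
eef_pos: [0.5651, 0.2436, 0.0696]
tool_rot: [0.631, 0.733, -0.194, -0.167]
force: [7.2, 0.8, 21.6]
grip_width: 0.0615
```

```bash
python3 rk.py
```

```text
t 16.5 TCP in rack mm [ 0.6414 -0.1327 33.7916] ang err rv [ 0.005  -0.0007 -0.0005] F [ 7.2309  0.751  21.6255] F rack [ 4.5239  0.338  22.3586]
```

It made floor contact at TCP height 33.8 mm, matching the held offset. I'll ease off the press and release.

Call:
{"method": "step_arm", "body": {
  "moves": [
    [[0, 0, 0, -2, 0, 0, 0], [0, 0, 0, -2.5, 0, 0, 0], [0, 0, 0, -2.5, 0, 0, 0]]
  ]
}}

```text
t: 16.8
eef_pos: [0.5651, 0.2435, 0.0697]
tool_rot: [0.63, 0.732, -0.196, -0.168]
force: [4.2, 0.7, 6.4]
grip_width: 0.0619
```

```bash
python3 rk.py
```

```text
t 16.8 TCP in rack mm [ 0.7596 -0.0988 33.8397] ang err rv [ 0.0016 -0.0005 -0.0007] F [4.2334 0.701  6.4392] F rack [-0.4961 -0.0605  7.7217]
```

Call:
{"method": "step_arm", "body": {
  "moves": [
    [[0.8, 0, 0, -0.5, 0, 0, 0], [0.9, 0, 0, -0.5, 0, 0, 0], [1, 0, 0, -0.5, 0, 0, 0], [1, 0, 0, -0.5, 0, 0, 0], [1, 0, 0, -0.5, 0, 0, 0]]
  ]
}}

```text
t: 17.3
eef_pos: [0.5647, 0.2435, 0.0696]
tool_rot: [0.63, 0.732, -0.196, -0.169]
force: [0.8, -0.5, -0.8]
grip_width: 0.0855
```

```bash
python3 rk.py;  python3 - <<'E'
from ov import *
im=get_image('wrist');ov(im,'ow10.png',(100,80,420,384),1.9)
E
```

```text
t 17.3 TCP in rack mm [ 0.9767 -0.0944 33.5661] ang err rv [ 0.0003 -0.0004 -0.0006] F [ 0.7923 -0.5253 -0.8497] F rack [-1.0353  0.6378 -0.3834]
```

View pics/ow10.png

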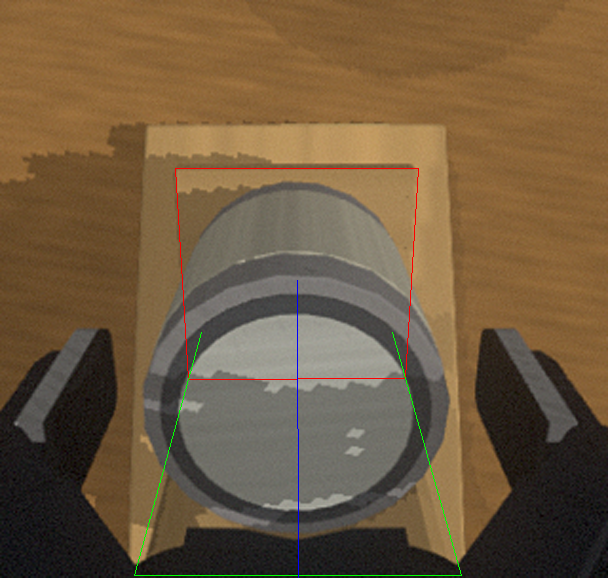

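Tin A rests seated on the floor and free of the fingers (lid centre at about (297,415) in the overlay). I'll retreat along the slant.

Call:
{"method": "step_arm", "body": {
  "moves": [
    [[1, 0, 0, -20, 0, 0, 0], [1, 0, 0, -60, 0, 0, 0], [1, 0, 0, -100, 0, 0, 0], [1, 0, 0, -120, 0, 0, 0], [1, 0, 0, -120, 0, 0, 0]]
  ]
}}

```text
t: 17.85
eef_pos: [0.6261, 0.2527, 0.176]
tool_rot: [0.631, 0.733, -0.194, -0.167]
force: [0.5, -0.1, 0.0]
grip_width: 0.0854
```

```bash
python3 rk.py;  python3 - <<'E'
from ov import *
im=grab('wrist','w11.png');ov(im,'ow11.png',(100,80,420,384),1.9)
# lid centre from bright disc
Q=rackR()
for z in (66,): print(proj(im,SEAT+Q@np.array([0,0,.066])))
delta((0.471,0.001,0.16),Rdown())
E
```

```text
t 17.85 TCP in rack mm [  0.4434  -0.0542 156.7988] ang err rv [ 0.0056 -0.001  -0.0006] F [ 0.5344 -0.0912  0.0314] F rack [-0.4301  0.17    0.2846]
[255.74444391 193.1934791 ]
shift mm [-225.8 -157.3  106.6] rv [-0.5209 -0.0006 -0.0011]
```

View pics/w11.png

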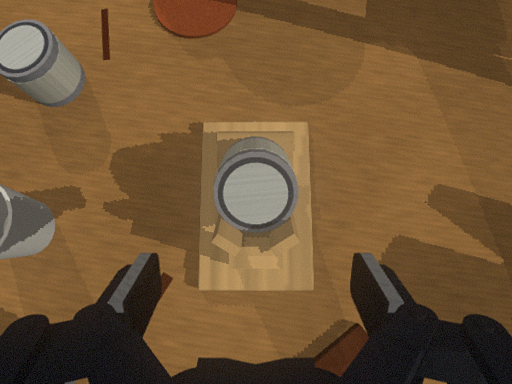

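The lid centre is at (256,194) against a predicted (255.7,193.2), so A is centred within about 1 mm. Next, fetch C.

Call:
{"method": "step_arm", "body": {
  "moves": [
    [[1, -30, -20, 8, -0.05, 0, 0], [1, -65, -42, 25, -0.15, 0, 0], [1, -100, -66, 43, -0.25, 0, 0], [1, -135, -92, 62, -0.35, 0, 0], [1, -170, -118, 80, -0.45, 0, 0], [1, -200, -140, 95, -0.521, 0, 0], [1, -226, -157, 106, -0.521, 0, 0], [1, -226, -157, 106, -0.521, 0, 0], [1, -226, -157, 106, -0.521, 0, 0]]
  ]
}}

```text
t: 18.8
eef_pos: [0.4699, 0.0006, 0.1598]
tool_rot: [0.653, 0.757, -0.001, -0.001]
force: [-0.2, 1.0, -1.2]
grip_width: 0.0854
```

```bash
python3 lid.py w12.png; python3 - <<'E'
from h import *
delta((0.471,0.001,0.031),Rdown())
E
```

```text
[215 149  84  80 999] [257.3994 184.984 ] [0.4642 0.001  0.066 ]
[ 224  159   65   62 3138] [256.2951 189.6192] [0.4679 0.0007 0.066 ]
[209 301  73  59 898] [257.3241 336.7038] [0.6028 0.0219 0.066 ]
[0.4706 0.0011 0.1598] [ 0.6526  0.7577 -0.0009 -0.001 ] [ 0.786   0.5695 -0.0906]
shift mm [ -0.2   0.7 128.8] rv [-0.0027 -0.0003 -0.0014]
```

View pics/w12.png

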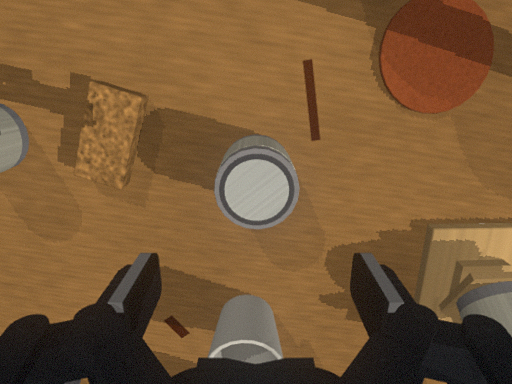

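C's lid is at (256,189.6), which is (0.468, 0.001). I'll grip it and lift.

Call:
{"method": "step_arm", "body": {
  "moves": [
    [[1, 0, -2.5, 45, 0, 0, 0], [1, 0, -2.5, 90, 0, 0, 0], [1, 0, -2.5, 119, 0, 0, 0], [1, 0, -2.5, 129, 0, 0, 0], [1, 0, -2.5, 129, 0, 0, 0], [0, 0, -2.5, 129, 0, 0, 0], [0, 0, -2.5, 129, 0, 0, 0], [0, 0, -2.5, 129, 0, 0, 0], [0, 0, -2.5, 129, 0, 0, 0], [0, 0, -2.5, 129, 0, 0, 0]]
  ],
  "squeeze": 90
}}

```text
t: 19.85
eef_pos: [0.4691, 0.0005, 0.033]
tool_rot: [0.652, 0.758, 0.0, 0.001]
force: [-1.6, 3.6, 12.0]
grip_width: 0.0619
```

Call:
{"method": "step_arm", "body": {
  "moves": [
    [[0, 0, 0, -30, 0, 0, 0], [0, 0, 0, -70, 0, 0, 0], [0, 0, 0, -110, 0, 0, 0], [0, 0, 0, -150, 0, 0, 0], [0, 0, 0, -170, 0, 0, 0], [0, 0, 0, -170, 0, 0, 0], [0, 0, 0, -170, 0, 0, 0]]
  ]
}}

```text
t: 20.55
eef_pos: [0.4682, 0.0005, 0.2013]
tool_rot: [0.652, 0.758, -0.0, -0.0]
force: [-0.4, 0.3, -5.6]
grip_width: 0.0616
```

```bash
python3 f.py; python3 - <<'E'
from h import *
Q=rackR()
t=SEAT+Q@np.array([0.006,0,.160]); print(t); delta(t,Rrack())
E
```

```text
[[ 0.2   -0.628 -5.687]
 [-0.438  0.607 -5.605]
 [-0.226 -0.728 -5.305]
 [-1.048 -0.109 -5.766]] [-0.378 -0.215 -5.591] [-0.02  -0.004 -0.032] [0.468 0.001 0.2  ] [ 0.652  0.758 -0.001 -0.002] 0.061781194029062035 20.75
[0.62296403 0.25217857 0.18156   ]
shift mm [225.8 191.   17.7] rv [ 0.5193 -0.0009 -0.0006]
```

C weighs about 5.5 N, confirming it as the middle one. I'll carry it above the rack, in line with the slant.

Call:
{"method": "step_arm", "body": {
  "moves": [
    [[0, 20, 17, -10, 0.04, 0, 0], [0, 50, 42, -20, 0.1, 0, 0], [0, 80, 68, -25, 0.17, 0, 0], [0, 110, 93, -25, 0.24, 0, 0], [0, 140, 118, -20, 0.31, 0, 0], [0, 170, 144, -10, 0.38, 0, 0], [0, 195, 165, 0, 0.45, 0, 0], [0, 215, 182, 8, 0.52, 0, 0], [0, 226, 191, 15, 0.52, 0, 0], [0, 226, 191, 18, 0.52, 0, 0], [0, 226, 191, 18, 0.52, 0, 0]]
  ]
}}

```text
t: 21.85
eef_pos: [0.6233, 0.2521, 0.1809]
tool_rot: [0.63, 0.732, -0.197, -0.169]
force: [-0.4, -0.5, -5.5]
grip_width: 0.0617
```

```bash
python3 rk.py;  python3 - <<'E'
from ov import *
im=get_image('wrist');ov(im,'ow13.png',(100,80,420,384),1.9)
E
```

```text
t 21.85 TCP in rack mm [  5.3898   0.1093 159.5519] ang err rv [-0.0007  0.0002 -0.0007] F [-0.363  -0.5085 -5.5038] F rack [-2.3752  0.4486 -4.9838]
```

View pics/ow13.png

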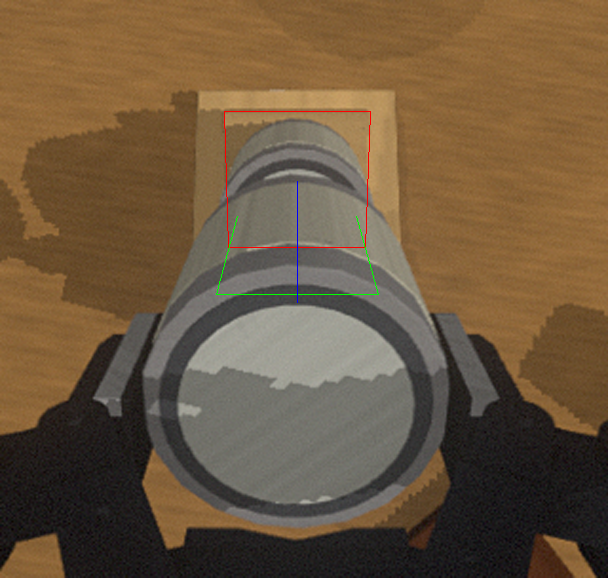

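C is held in line with the slant, directly above A. I'll bring it down to just above A's lid.

Call:
{"method": "step_arm", "body": {
  "moves": [
    [[0, 0, 0, 15, 0, 0, 0], [0, 0, 0, 30, 0, 0, 0], [0, 0, 1, 42, 0, 0, 0], [0, 0, 2, 50, 0, 0, 0], [0, 0, 3, 54, 0, 0, 0], [0, 0, 4, 56, 0, 0, 0], [0, 0, 4, 57, 0, 0, 0], [0, 0, 4, 57, 0, 0, 0], [0, 0, 4, 57, 0, 0, 0]]
  ]
}}

```text
t: 22.8
eef_pos: [0.5993, 0.2487, 0.1317]
tool_rot: [0.63, 0.732, -0.195, -0.168]
force: [-0.5, -0.3, -5.3]
grip_width: 0.0617
```

```bash
python3 rk.py
```

```text
t 22.8 TCP in rack mm [  1.7641  -0.0736 104.8382] ang err rv [ 0.0022 -0.0005 -0.0007] F [-0.4657 -0.293  -5.3335] F rack [-2.2301  0.2201 -4.871 ]
```

Call:
{"method": "step_arm", "body": {
  "moves": [
    [[0, 0, 0.5, 1, 0, 0, 0], [0, 0, 1, 2, 0, 0, 0], [0, 0, 1, 3, 0, 0, 0], [0, 0, 1, 4, 0, 0, 0], [0, 0, 1, 4, 0, 0, 0], [0, 0, 1, 4, 0, 0, 0]]
  ]
}}

```text
t: 23.4
eef_pos: [0.5979, 0.2484, 0.1274]
tool_rot: [0.63, 0.732, -0.196, -0.168]
force: [-0.4, 0.1, -5.9]
grip_width: 0.0615
```

```bash
python3 rk.py
```

```text
t 23.4 TCP in rack mm [  0.8501  -0.0488 100.4448] ang err rv [ 0.0016 -0.0004 -0.0007] F [-0.4191  0.0838 -5.8665] F rack [-2.5852 -0.1455 -5.2813]
```

Call:
{"method": "step_arm", "body": {
  "moves": [
    [[0, 0, 0, 1, 0, 0, 0], [0, 0, 0, 2, 0, 0, 0], [0, 0, 0, 2, 0, 0, 0]]
  ]
}}

```text
t: 23.7
eef_pos: [0.5973, 0.2483, 0.1261]
tool_rot: [0.63, 0.732, -0.195, -0.168]
force: [3.2, 0.5, 1.2]
grip_width: 0.0618
```

```bash
python3 rk.py
```

```text
t 23.7 TCP in rack mm [ 0.7297 -0.0133 98.9878] ang err rv [ 0.0027 -0.0004 -0.0007] F [3.2267 0.483  1.2032] F rack [-2.2238  0.0046  2.6733]
```

Contact at 99.0 mm as expected, with a light press. Release.

Call:
{"method": "step_arm", "body": {
  "moves": [
    [[0, 0, 0.5, 0, 0, 0, 0], [0, 0, 0.5, 0, 0, 0, 0], [0.8, 0, 0.5, 0, 0, 0, 0], [0.9, 0, 0.5, 0, 0, 0, 0], [1, 0, 0.5, 0, 0, 0, 0], [1, 0, 0.5, 0, 0, 0, 0], [1, 0, 0.5, 0, 0, 0, 0]]
  ]
}}

```text
t: 24.4
eef_pos: [0.5973, 0.2483, 0.1254]
tool_rot: [0.63, 0.732, -0.196, -0.168]
force: [-0.2, -0.6, 0.4]
grip_width: 0.0853
```

Call:
{"method": "step_arm", "body": {
  "moves": [
    [[1, 0, 0, -20, 0, 0, 0], [1, 0, 0, -60, 0, 0, 0], [1, 0, 0, -100, 0, 0, 0], [1, 0, 0, -120, 0, 0, 0], [1, 0, 0, -120, 0, 0, 0], [1, 0, 0, -120, 0, 0, 0]]
  ]
}}

```text
t: 25.0
eef_pos: [0.6564, 0.2572, 0.2289]
tool_rot: [0.63, 0.732, -0.196, -0.168]
force: [0.0, -0.9, -0.1]
grip_width: 0.0859
```

```bash
python3 rk.py;  python3 - <<'E'
from ov import *
im=grab('wrist','w14.png')
Q=rackR();print(proj(im,SEAT+Q@np.array([0,0,.132])))
t=grab('top','t14.png');s=grab('scene','s14.png')
a=cv2.resize(s['frame'][120:300,130:400,::-1],None,fx=2.9,fy=2.9,interpolation=cv2.INTER_CUBIC);cv2.imwrite('pics/s14z.png',a)
E
```

```text
t 25.0 TCP in rack mm [  0.3618   0.0289 217.8764] ang err rv [ 0.0013 -0.0004 -0.0008] F [ 0.0435 -0.9297 -0.0521] F rack [ 0.057   0.9257 -0.0931]
[255.90276645 195.84990892]
```

View pics/w14.png

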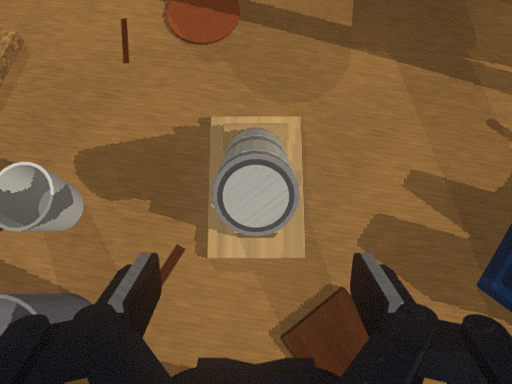

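View pics/s14z.png

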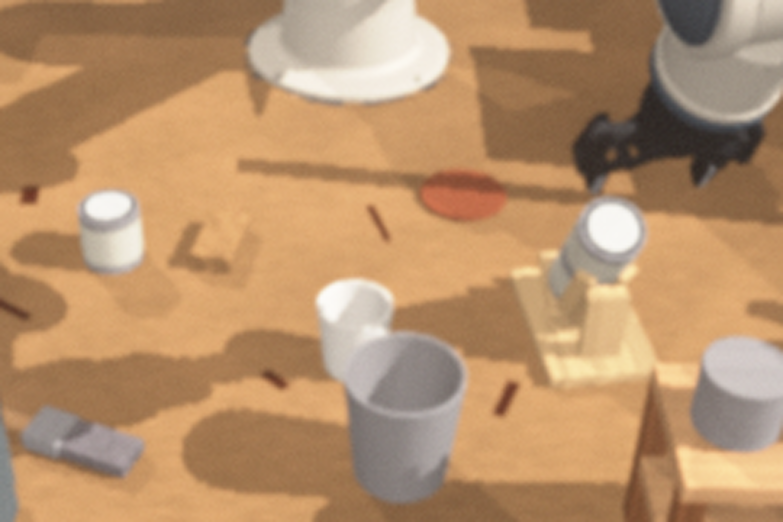

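View pics/t14.png

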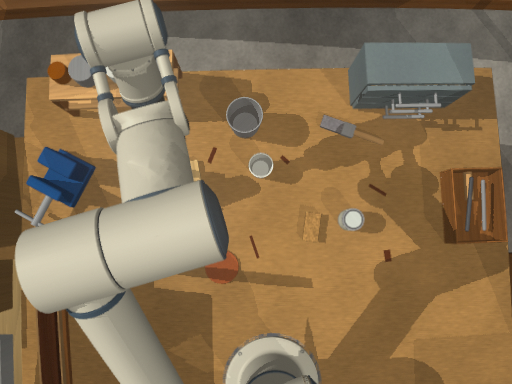

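Both tins are stacked in the rack (top lid at (256,195.5), predicted (255.9,195.8)). B stands upright on its spot, and nothing else has moved. Handing in.

```bash
python3 -c "
from plant import workorder
print(workorder.finish_job())"
```

```text
the job is handed in; nothing more can be done
None
```

I loaded the two heavier tins into the rack, heaviest at the bottom, and handed the job in at about 25 s of the 70 s allowed. No verdict was reported.

- **Weights:** hefting gave about 7.5 N for the tin that stood at (0.632, -0.136), 5.4 N for the one at (0.470, 0.001), and 2.7 N for the one at (0.473, -0.245).
- **Loading:** I held each tin in line with the slant. The heaviest touched the floor at the expected height and was pressed to about 22 N before I eased off; the second was set on it more lightly. I released both and backed out along the slant.
- **Last checks:**
  - After release, the lid centres were within about 1 px of where they should be in the wrist view. That is roughly 1 mm by my own estimate of the rack's position.
  - The lightest tin stands upright on its spot and the other things look unmoved.
  - The gripper is open and clear, with about zero force on the wrist.
- **One disagreement:** the task says the rack leans "towards the tins (to the right)". The pictures show it leaning along world +x with a yaw of about 8.6°. I followed the pictures, and both floor contacts agreed with them.

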